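# Load the gift crate: tall nougat bar behind, honey jar in front

### The arm

A 7-joint arm with a two-finger parallel gripper is mounted at the origin on the work surface. World frame = base frame: x ahead of the robot, y to its left, z up, the work surface at z = 0. Lengths are in mm, angles in degrees, forces in N, time in s.
With the tool pointing down it reaches from about 425 to 950 mm from the base axis. Payload 4.7 kg.
Tool frame: the origin (TCP) lies between the finger pads; the fingertips stand 19 mm ahead of it and the grasp point (between the pads) is the TCP (finger_overhang is the z of the fingertips in the tool frame, in mm); z points along the fingers, y is the direction in which the jaws open and shut (so a half turn about z gives the same grasp; the last joint's range is limited). The gripper opens to 87 mm and grips with 3 to 60 N. Pads are 19 mm wide; open, the fingers measure 117 mm over their backs; the gripper's body (75 mm by 190 mm) begins 51 mm behind the grasp point.
Start: joints at [67.557, 26.849, -2.785, 87.806, 1.381, 65.374, -4.715], TCP at [239.599, -631.062, 241.573] pointing down, gripper open.
Joint ranges: [-148.3, 148.3], [-19.14, 114.17], [-79.39, 73.82], [5.75, 140.21], [-59.74, 239.74], [12.07, 113.84], [-152.46, 152.46]. Speed limits (degrees/s): [147.25, 147.25, 180, 180, 180, 180, 180].

### API

Orientations are given as [roll, pitch, yaw] about the fixed x, y, z axes, in that order (R = Rz(yaw) Ry(pitch) Rx(roll)).
In Python, from bench import move_to, move_l, set_joints, grip, hold, solve_ik, observe, snapshot, get_calibration, PlanningError, finish_job, finger_overhang gives the robot as it stands. Calls block until the motion is done:
- move_to(position, orientation): joint-space move of the TCP to a pose.
- move_l(position, rotation=None, speed=150, force_limit=None): straight line of the TCP; rotation=None keeps the orientation; speed is the mean speed in mm/s. With force_limit (N) it stops when the force on the tool has changed by that much, and returns True; else False.
- set_joints(angles): joint-space move.
- grip(opening, squeeze=None): opening from 0.0 (shut) to 1.0 (fully open); squeeze is the grip in N (None keeps the last); returns when the fingers have stopped.
- hold(seconds).
- solve_ik(position, orientation): joint angles nearest the present ones, or None.
- observe(): the state.
- snapshot(name): name is "side" or "top" or "wrist"; returns the picture (400x640x3 uint8, red, green, blue); there is no depth.
- get_calibration(name): a dict with "mtx" (3x3 intrinsics, pixels), "k1" (the pictures are not rectified: a ray, as slopes to the right and down, at radius r is drawn at 1 + k1 r^2 times it, then the intrinsics apply), "camera_from_world" (4x4, takes a point from world to camera coordinates). Camera axes: x right, y down, z forward; pixel columns grow to the right and rows downward; lengths in mm; the calibration is good to about 2 mm. A picture is of the moment at which its call begins: read the wrist's pose just before it. get_calibration takes no time and is no camera call; for the wrist camera it gives the pose at the moment of the call.
A pose or a line that the arm cannot do raises PlanningError and nothing moves.
- finish_job(): hands the job in, once; it reports no verdict.
The state is a dict: "clock": time; "joints": joint angles; "dq": joint speeds; "joint_efforts": joint torques, N m; "ee_pos": TCP position; "tool_rot": TCP orientation; "force": force on the tool from outside, world axes, zero at the start; "moment": the same for the moment, N m; "gripper_width": opening from 0.0 (shut) to 1.0 (fully open).
Only numpy, scipy, OpenCV 4.12 (cv2) and the standard library are available. Lean on these libraries where they do the work, as an engineer would, in place of code of your own. Each camera call takes 0.05 s, during which the arm holds its last target. There are 200 camera calls.

### The job

Load the wooden gift crate on the stall counter. First stand the tall raspberry-red nougat bar upright in the back compartment, the one against the high red wall; only then set the short honey jar with the yellow lid upright in the free front compartment, so nothing tall is carried over the jar. Set each one down on the compartment floor rather than dropping it in, and leave the tall yellow bar standing where it is.

Things in the scene. Friction and masses are not known exactly. Their poses are not given: they have to be found in the camera images.
- red_bar: Tall wrapped raspberry-red nougat bar with a cream paper band: a square column 46 x 46 mm, 150 mm tall, 0.36 kg, standing loose on the counter. Origin: centre of its underside, z up, x and y square to its side faces. Take it by two opposite sides in the upper part (110 to 145 mm up), which stays above all the crate's walls.
- yellow_bar: A bystander: the lemon-yellow nougat bar, same size and shape as the red one (46 x 46 x 150 mm, origin at the centre of its underside), standing loose on the counter. To be left alone.
- honey_jar: Short amber honey jar with paper label and yellow lid, standing loose: 60 mm diameter up to 63 mm height, then the lid, 56 mm diameter; 80 mm tall in all, 0.32 kg. Origin: centre of its underside, z up. Take it across the body, 45 to 60 mm up. The dark jar of the same size with a white lid, farther to the robot's right, is not wanted.
- crate: Open pale wooden crate, fixed, left of the bars; 204 (x) by 112 mm (y). Origin: centre of underside, z up; +x end is the back, pointing away from the robot (within 20 deg). Two compartments 90 (x) by 96 mm (y) inside, centred at x = +49 mm (back) and -49 mm (front), y = 0. Floor 8 mm above the counter; walls 8 mm thick; tops: sides and front 30, divider 22, red back wall 80 mm above the counter.
Not all that is in view belongs to the job. There is more than one size of the crate; the job needs the largest.

How it is judged:
By the outcome, as a careful person would: the job done as asked, in the order asked, and still so for the second after the job is handed in, with the robot touching nothing.
It also fails if it takes over 69 s, if anything falls off the work surface, if the arm or the gripper's body presses on something with over 40 N, if the wrist force passes 120 N, or if a joint passes its speed limit or range.

## Working session

There is one attempt and no reset: what is moved stays moved. The work goes in short steps, each a Python script; the robot and the scene stay as the last script left them, time stands still between calls to the robot, and variables do not carry over. Pictures are saved under pics/ and viewed, on a budget of 10 in all, crops included, one or two more only if the job needs it, and the job is handed in when it is done.

```bash
mkdir -p pics
python3 - <<'E'
from bench import *
import cv2
for n in("top","side"):
    cv2.imwrite(f"pics/{n}0.png",snapshot(n)[:,:,::-1]); c=get_calibration(n); print(n,c)
print(observe(),finger_overhang)
E
```

```text
top {'mtx': array([[496.12307351,   0.        , 321.10621632],
       [  0.        , 496.12307351, 202.4622511 ],
       [  0.        ,   0.        ,   1.        ]]), 'k1': -0.1007294110792071, 'camera_from_world': array([[ 1.79772078e-02, -9.99837742e-01,  1.14411451e-03,
        -3.42995005e+01],
       [-9.93821203e-01, -1.79943586e-02, -1.09524516e-01,
         4.77873509e+02],
       [ 1.09527332e-01,  8.31899720e-04, -9.93983436e-01,
         9.56350418e+02],
       [ 0.00000000e+00,  0.00000000e+00,  0.00000000e+00,
         1.00000000e+00]])}
side {'mtx': array([[485.18830544,   0.        , 314.6724442 ],
       [  0.        , 485.18830544, 204.991766  ],
       [  0.        ,   0.        ,   1.        ]]), 'k1': -0.12418015351447562, 'camera_from_world': array([[-9.84322179e-01, -1.76379820e-01, -8.40923334e-05,
         4.91904631e+02],
       [-1.09391433e-01,  6.10854202e-01, -7.84149640e-01,
         9.18188347e+01],
       [ 1.38359541e-01, -7.71846684e-01, -6.20571780e-01,
         7.86480004e+02],
       [ 0.00000000e+00,  0.00000000e+00,  0.00000000e+00,
         1.00000000e+00]])}
{'clock': 0.1, 'joints': array([67.55743439, 26.89299885, -2.78376118, 87.86505557,  1.38131809,
       65.37446009, -4.71577802]), 'dq': array([-0.04793965, -0.08814503, -0.04288645, -0.21296462, -0.00105454,
        0.03239592, -0.0275852 ]), 'joint_efforts': array([ 5.09687106e-04, -5.09171212e+01, -8.13634065e-02, -2.36828864e+01,
       -6.15485315e-02,  3.44602985e-02,  6.50175593e-05]), 'ee_pos': array([ 239.38525692, -630.60478601,  240.61409195]), 'tool_rot': array([-1.79901133e+02,  4.04039238e-03,  2.07877345e+01]), 'force': array([ 0.20437053, -1.00250998, -0.56903182]), 'moment': array([ 0.02055646, -0.02927628, -0.02335116]), 'gripper_width': 0.9968026934924963} 19.0
```

View pics/top0.png

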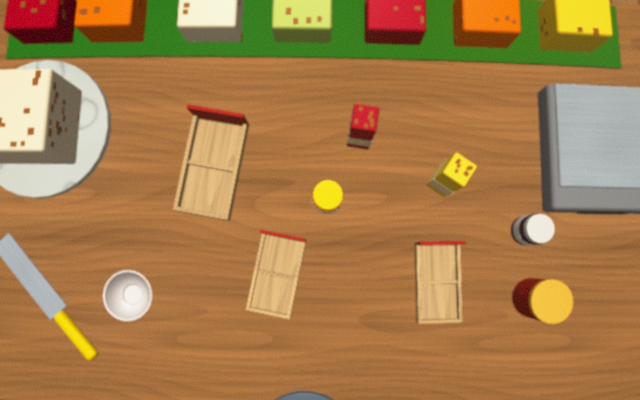

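View pics/side0.png

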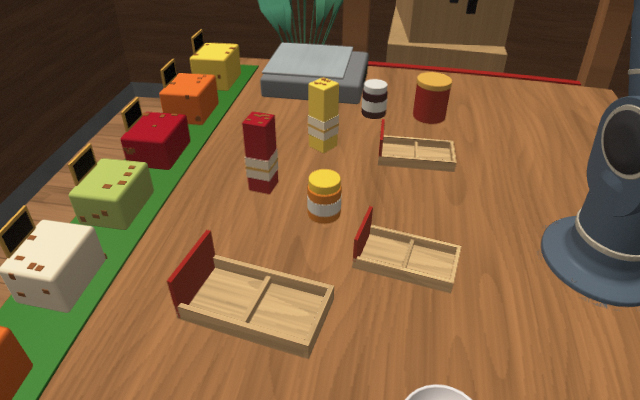

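Look-alikes in the top view:
- **Red bar:** (364,120) is the tall column with the cream band. The red cake block at (395,15) is not it, and the yellow bar is at (455,172).
- **Jar:** (328,195) has the yellow lid. The white-lid jar is at (535,229) and the big red pot with the amber lid is at (545,300).
- **Crate:** (210,162) is the largest. The smaller ones are at (277,275) and (440,283).

Next I measure these and overlay the results on a close crop.

```bash
cat > h.py <<'E'
import numpy as np, cv2
from bench import *
def ray(c,px):
    u=cv2.undistortPoints(np.float64(px).reshape(-1,1,2),c["mtx"],np.array([c["k1"],0,0,0,0.]))[:,0]
    T=c["camera_from_world"];R=T[:3,:3]
    d=np.c_[u,np.ones(len(u))]@R; return -R.T@T[:3,3],d
def plane(c,px,z):
    o,d=ray(c,px); return o+d*((z-o[2])/d[:,2])[:,None]
def proj(c,P):
    T=c["camera_from_world"];P=np.float64(P).reshape(-1,3)
    return cv2.projectPoints(P,cv2.Rodrigues(T[:3,:3])[0],T[:3,3],c["mtx"],np.array([c["k1"],0,0,0,0.]))[0][:,0]
def comp(mask,near):
    "contour of the component of the mask nearest a pixel"
    cs,_=cv2.findContours(mask.astype(np.uint8),cv2.RETR_EXTERNAL,cv2.CHAIN_APPROX_NONE)
    cs=[k for k in cs if cv2.contourArea(k)>60]
    return max(cs,key=lambda k:cv2.pointPolygonTest(k,near,True))
def rect(c,k,z):
    P=plane(c,k[:,0],z)[:,:2].astype(np.float32); return cv2.minAreaRect(P)
E
python3 - <<'E'
from h import *
im=cv2.imread("pics/top0.png"); c=get_calibration("top"); H,S,V=cv2.split(cv2.cvtColor(im,cv2.COLOR_BGR2HSV))
for p in((364,112),(360,137),(360,144),(328,195),(455,165),(440,183),(210,140),(215,190),(245,90),(215,112),(175,190),(205,214)): print(p,H[p[1],p[0]],S[p[1],p[0]],V[p[1],p[0]])
red=((H<8)|(H>170))&(S>150)
k=comp(red&(V>120),(366,117)); r=rect(c,k,150); print("red",r); 
yel=(H>22)&(H<34)&(S>150)&(V>170)
ky=comp(yel,(460,168)); print("yel",rect(c,ky,150))
kj=comp(yel,(328,195)); print("jar",cv2.minEnclosingCircle(plane(c,kj[:,0],80)[:,:2].astype(np.float32)),rect(c,kj,80))
pale=(H>10)&(H<25)&(S<135)&(V>140); kc=comp(cv2.morphologyEx(pale.astype(np.uint8),cv2.MORPH_CLOSE,np.ones((5,5))),(205,185)); print("crate",rect(c,kc,30),cv2.boxPoints(rect(c,kc,30)))
kw=comp(red,(217,113)); print("wall",rect(c,kw,80),cv2.boxPoints(rect(c,kw,80)))
o=im.copy()
for q in(k,ky,kj,kc,kw): cv2.drawContours(o,[q],-1,(255,0,255),1)
o=o[70:240,150:500]; cv2.imwrite("pics/crop1.png",cv2.resize(o,None,fx=2.2,fy=2.2,interpolation=0))
E
```

```text
(364, 112) 177 212 207
(360, 137) 4 189 85
(360, 144) 15 93 113
(328, 195) 28 230 248
(455, 165) 27 199 246
(440, 183) 22 132 137
(210, 140) 18 114 221
(215, 190) 18 114 223
(245, 90) 15 157 174
(215, 112) 3 217 166
(175, 190) 14 149 168
(205, 214) 18 117 215
red ((618.0717163085938, -99.91786193847656), (45.96217346191406, 45.322959899902344), 82.43106079101562)
yel ((528.799560546875, -267.0234680175781), (47.20150375366211, 44.874637603759766), 56.91853332519531)
jar ((488.168212890625, -37.19907760620117), 27.779813766479492) ((488.3969421386719, -37.61070251464844), (54.00056457519531, 53.828575134277344), 27.677919387817383)
crate ((546.38623046875, 198.91586303710938), (114.15666961669922, 197.69680786132812), 80.84126281738281) [[439.71286 158.29893]
 [634.8893  126.8315 ]
 [653.0596  239.53279]
 [457.88318 271.00024]]
wall ((639.7847290039062, 180.43008422851562), (117.7861557006836, 21.329998016357422), 80.48495483398438) [[619.53107  124.110245]
 [640.56757  120.58424 ]
 [660.0384   236.74992 ]
 [639.0019   240.27592 ]]
```

View pics/crop1.png

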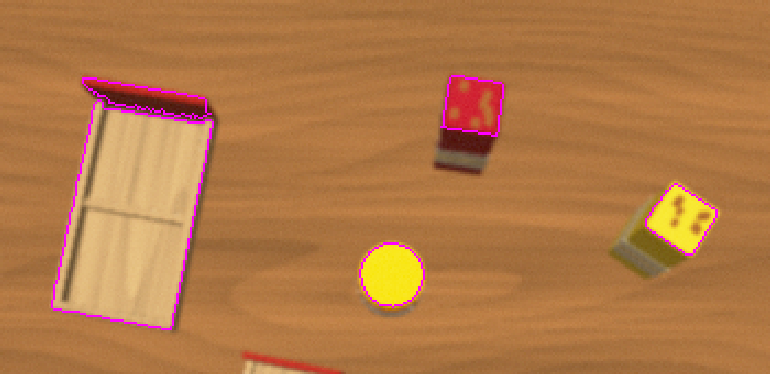

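The contours sit on the right red bar, jar lid and crate. Their sizes agree with the description: bar top 46x45, lid about 55 across, crate width 114. From the front rim the crate origin is about (549.5, 198) and its yaw about -9.2°. Now I pick the red bar, with the jaws along the crate's y.

```bash
cat >> h.py <<'E'
CR=np.array([549.5,197.5]);A=-9.3
def cr(x,y):
    a=np.radians(A);return CR+[x*np.cos(a)-y*np.sin(a),x*np.sin(a)+y*np.cos(a)]
def say(t=""):
    s=observe();print(t,round(s["clock"],2),s["ee_pos"].round(1),s["tool_rot"].round(1),"F",s["force"].round(1),"w",round(s["gripper_width"]*87,1))
def shot(n,f):
    c=get_calibration(n);im=snapshot(n)[:,:,::-1].copy();cv2.imwrite(f,im);return c,im
E
python3 - <<'E'
from h import *
print(cr(51,0),cr(-49,0))
move_to([618,-100,250],[180,0,-7.6]); say("above")
shot("wrist","pics/w1.png"); import json
print(move_l([618,-100,128],speed=120,force_limit=15)); say("down")
grip(0.0,25); say("gripped")
move_l([618,-100,240],speed=120); say("lift")
shot("side","pics/s1.png")
E
```

```text
[599.82964154 189.25820512] [501.1440699  205.41858723]
above 2.42 [ 617.8 -101.4  249.9] [180.    0.   -7.7] F [-0.3  0.2  0.1] w 87.0
False
down 3.64 [ 618.7 -100.   128.9] [-1.8e+02 -1.0e-01 -7.6e+00] F [ 0.5  0.3 -1. ] w 87.3
gripped 4.41 [ 618.  -100.1  128. ] [180.   -0.   -7.6] F [ 0.7 -0.1  1.1] w 45.8
lift 5.49 [ 617.3 -100.   238.9] [ 1.8e+02  1.0e-01 -7.6e+00] F [ 0.4 -0.  -3. ] w 45.9
```

View pics/s1.png

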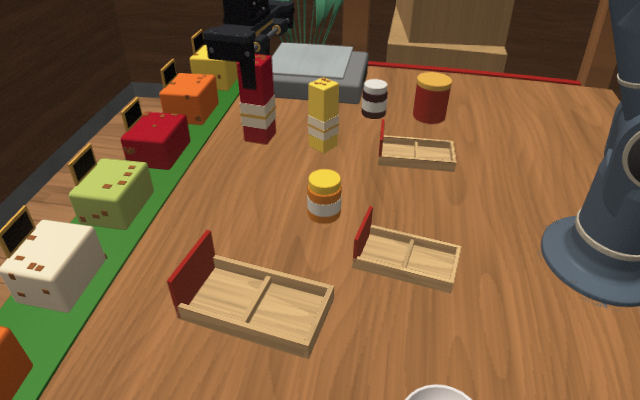

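The bar is held upright, at (257,100) in the side view, with a grip width of 45.9 mm. Next I carry it over the back compartment and overlay my crate estimate on the side view before lowering.

Run:
```python
from h import *
p=cr(50,0)
move_l([*p,240],[180,0,A],speed=200); say("over")
c,im=shot("side","pics/s2raw.png")
for xs,ys,z in(((-102,102),(-56,56),30),((4,94),(-48,48),8),((-94,-4),(-48,48),8),((94,102),(-56,56),80)):
    P=[[*cr(x,y),z] for x,y in((xs[0],ys[0]),(xs[1],ys[0]),(xs[1],ys[1]),(xs[0],ys[1]))]
    cv2.polylines(im,[np.int32(proj(c,P).round())],True,(255,0,255),1)
cv2.imwrite("pics/s2.png",cv2.resize(im[130:380,120:380],None,fx=2.2,fy=2.2))
```

```text
over 7.14 [599.2 187.7 239.9] [179.9  -0.   -9.4] F [-1.  -1.1 -3.8] w 46.1
```

View pics/s2.png

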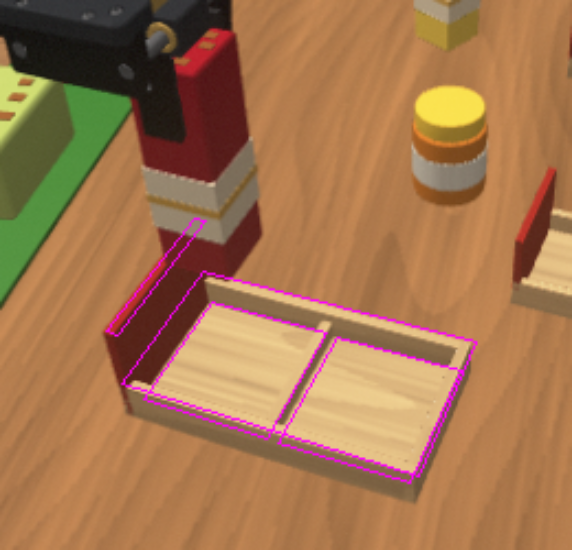

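The projected rim, divider and red wall match the picture to about 2 mm. I lower the bar.

Run:
```python
from h import *
p=cr(50,0)
print(move_l([*p,150],speed=100,force_limit=15)); hold(.2); say("near")
print(move_l([*p,132],speed=20,force_limit=5)); say("contact"); hold(.2); say()
q=observe()["ee_pos"]
grip(0.75); hold(.3); say("open")
print(move_l([*p,q[2]+60],speed=80,force_limit=8)); say("up")
shot("side","pics/s3.png");
c,im=shot("wrist","pics/w3.png")
move_l([*p,260],speed=150)
j=np.array([488.2,-37.2])
move_to([*j,200],[180,0,A]); say("jar")
c,im=shot("top","pics/t3.png")
a=cv2.imread("pics/s3.png")[100:360,130:390]; b=im[60:260,150:400]
cv2.imwrite("pics/v3.png",np.hstack([cv2.resize(a,(400,400)),cv2.resize(b,(400,400*200//250)) if 0 else cv2.resize(b,(400,400))]))
```

```text
False
near 8.44 [599.2 189.6 150.7] [-1.8e+02 -1.0e-01 -9.3e+00] F [ 0.5  0.4 -3.2] w 46.1
True
contact 9.12 [598.7 189.2 135.9] [180.    0.   -9.3] F [-1.2  0.1  5.8] w 45.7
 9.32 [598.7 189.2 135.9] [180.    0.   -9.3] F [-0.2 -0.6  5.7] w 45.7
open 10.29 [597.4 188.6 134.2] [179.9   0.2  -9.3] F [-0.2 -0.1 -0.4] w 65.7
False
up 11.22 [598.5 189.2 195.4] [179.8   0.3  -9.3] F [ 0.2  0.2 -0.1] w 65.2
jar 12.91 [489.3 -35.8 200.3] [-1.799e+02 -1.000e-01 -9.200e+00] F [0.1 0.4 0.1] w 65.2
```

View pics/v3.png

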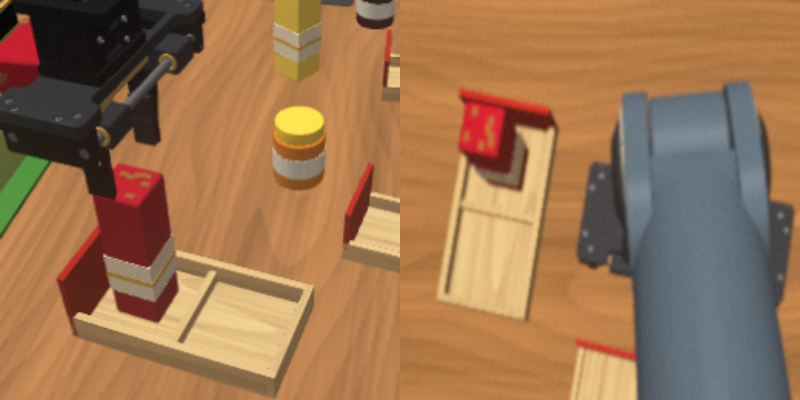

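The bar stands free and upright on the back compartment floor; contact came at TCP z 135.9 against 136 expected. Now the jar.

Run:
```python
from h import *
j=[488.2,-37.2]; p=cr(-50,0)
grip(1.0)
move_l([*j,140],[180,0,A],speed=150)
if move_l([*j,53],speed=80,force_limit=10): say("UNEXPECTED contact"); raise SystemExit
say("down"); grip(0.0,25); say("gripped")
move_l([*j,170],speed=120); say("lift")
move_l([*p,170],speed=180); hold(.2); say("over")
shot("side","pics/s4.png")
```

```text
down 15.44 [488.6 -37.2  53.4] [-1.8e+02 -1.0e-01 -9.3e+00] F [-0.5 -0.5  0.8] w 86.8
gripped 16.04 [488.2 -37.3  53.1] [180.   -0.   -9.3] F [-0.9 -0.7  2. ] w 59.3
lift 17.17 [487.5 -37.2 169.2] [ 1.8e+02  1.0e-01 -9.3e+00] F [-0.2 -0.9 -2.6] w 59.9
over 18.87 [500.3 204.7 170. ] [180.   -0.   -9.4] F [ 0.7  0.8 -3.7] w 59.2
```

View pics/s4.png

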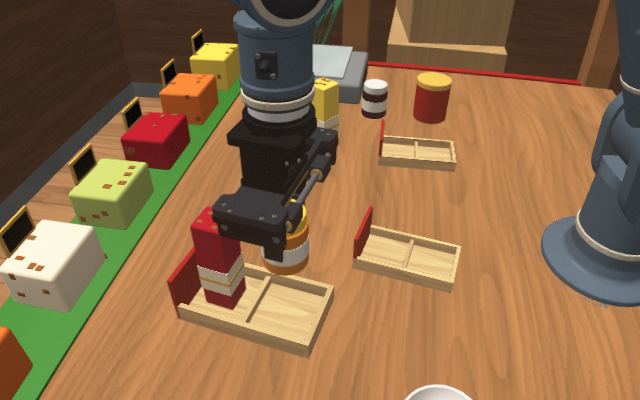

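The jar is held upright at (285,240), with the bar still standing at (220,255). I lower it; contact is expected at z of about 61.

Run:
```python
from h import *
p=cr(-50,0)
if move_l([*p,75],speed=80,force_limit=10): say("EARLY"); raise SystemExit
hold(.2); say("near")
print(move_l([*p,57],speed=20,force_limit=5)); say("contact")
q=observe()["ee_pos"]
grip(0.9); hold(.3); say("open")
print(move_l([*p,200],speed=90,force_limit=8)); say("up")
move_to([480,-150,300],[180,0,A]); hold(.5); say("away")
_,a=shot("side","pics/s5.png"); c,b=shot("top","pics/t5.png")
cv2.imwrite("pics/v5.png",np.hstack([cv2.resize(a[60:360,130:380],(400,480)),cv2.resize(b[80:260,150:300],(400,480))]))
H,S,V=cv2.split(cv2.cvtColor(b,cv2.COLOR_BGR2HSV))
red=((H<8)|(H>170))&(S>150)&(V>185); yel=(H>22)&(H<34)&(S>150)&(V>170)
a_=np.radians(A);R=np.array([[np.cos(a_),np.sin(a_)],[-np.sin(a_),np.cos(a_)]])
for n,m,z,x in(("red",red,158,50),("jar",yel,88,-50)):
    px=proj(c,[*cr(x,0),z])[0]; r=rect(c,comp(m,tuple(map(float,px))),z); print(n,r,"in crate",R@(np.array(r[0])-CR))
try: print("yel",rect(c,comp(yel,(460.,168.)),150))
except Exception as e: print(e)
```

```text
near 20.45 [500.4 205.7  75.4] [-180.    -0.    -9.3] F [ 0.4 -0.3 -4. ] w 59.6
True
contact 21.12 [500.  205.5  61.1] [180.    0.   -9.3] F [0.3 0.4 4.7] w 59.2
open 22.08 [498.8 204.7  60. ] [179.9   0.2  -9.3] F [-0.1  0.9 -0.4] w 78.6
False
up 23.79 [499.8 205.4 199.4] [179.8   0.2  -9.3] F [-0.2 -1.  -0.1] w 78.5
away 25.68 [ 480.1 -149.9  300. ] [-180.     0.    -9.3] F [ 0.1 -0.6 -0.4] w 78.3
red ((599.0960083007812, 189.40452575683594), (43.59044647216797, 42.98501968383789), 79.96148681640625) in crate [5.02523639e+01 2.58394190e-02]
jar ((499.9158630371094, 204.99935913085938), (55.164005279541016, 54.68733215332031), 78.71320343017578) in crate [-50.1443141   -0.61220057]
yel ((299.3327941894531, -430.3216552734375), (72.15276336669922, 71.65916442871094), 76.3249282836914)
```

View pics/v5.png

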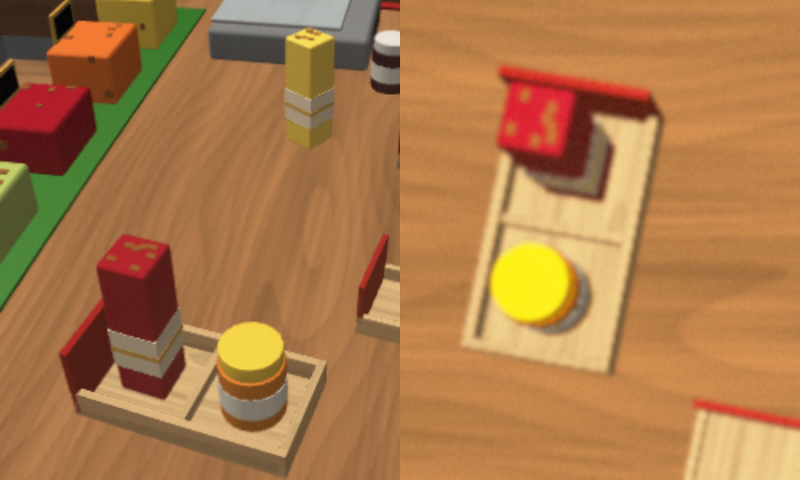

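Both items stand upright in their compartments: bar at (140,315) and jar at (252,375) in the left half, with the yellow bar still standing at (310,88). The last "yel" number is not the yellow bar: the arm hides it in the top view, so the mask picked up the amber pot lid. The side view shows the bar standing. Handing in.

```bash
python3 -c "
from bench import *
print(finish_job())"
```

```text
the job is handed in; nothing more can be done
None
```

I stood the red nougat bar in the back compartment of the largest crate, then set the honey jar in the front one. I handed the job in just after 26 s of the 69 s allowed.

- **Placing:** I lowered each one slowly until it touched the floor, then released it. The tool was at z = 135.9 mm for the bar (136 expected) and 61.1 mm for the jar (61 expected).
- **Final position:** The last pictures show both upright. In the crate frame the bar is at about (50, 0) mm and the jar at about (-50, -1) mm, against centres of +49 and -49. The robot was clear of everything.
- **Failed check:** My last top-view measurement of the yellow bar picked up the amber pot lid instead, because the arm hid the bar. The final side view shows the yellow bar standing, and I made no contact with it that I know of. I have no final position for it.

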